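# Dial open the padlock on the guest box and hold it up

## Robot

A 7-joint arm with a two-finger parallel gripper is mounted at the origin on the work surface. World frame = base frame: x ahead of the robot, y to its left, z up, the work surface at z = 0. Lengths are in m, angles in rad, forces in N, time in s.
With the tool pointing down it reaches from about 0.425 to 0.875 m from the base axis. Payload 4.7 kg.
Tool frame: the origin (TCP) lies on the centre line of the jaws, within the pads' length; the fingertips stand 22 mm ahead of it and the grasp point (between the pads) lies 3 mm ahead of it; z points along the fingers, y is the direction in which the jaws open and shut (so a half turn about z gives the same grasp; the last joint's range is limited). The gripper opens to 87 mm and grips with 3 to 60 N. Pads are 19 mm wide; open, the fingers measure 117 mm over their backs; the gripper's body (75 mm by 190 mm) begins 51 mm behind the grasp point.
Start: joints at [-1.222, 0.321, -0.07, 1.45, 0.023, 1.371, -0.057], TCP at [0.214, 0.614, 0.245] pointing down, gripper open.
Joint ranges: [-2.86, 2.86], [-0.3, 2.09], [-1.38, 1.24], [0.06, 2.45], [-1.56, 4.7], [0.09, 2.05], [-2.69, 2.69]. Speed limits (rad/s): [2.57, 2.57, 3.14, 3.14, 3.14, 3.14, 3.14].

## Interface

Orientations are given as a rotation vector (axis times angle).
In Python, from bench import ctrl, imaging, close_job, finder gives the robot as it stands. The module is installed in compiled form; this text tells all that it offers.
- The arm moves only by the shell command python3 -m jog 'ROWS' [FORCE]. ROWS is JSON, a list that holds one entry, the list of rows, each a list of 7 numbers: the shift along the tool's x, y, z in cm, then the turn, a rotation vector about the tool's x, y, z in degrees, then the finger opening in cm, from 0 to 8.7. In form: [[[dx, dy, dz, ax, ay, az, claw], ...]]. A call has 1 to 12 rows; each row shifts and turns the commanded pose from where the row before left it, along the tool's axes as they then stand; what a row does not reach is not made up. A row lasts 1/10 s, in which the tool goes at most 50 mm and 8.59 degrees, less where a joint would pass 70% of its speed; a pose out of reach is approached as far as the arm can. A call is refused whole if a number of a shift passes 5 or a number of a turn 8.59, either way. A call with a gripper value outside its range is refused whole. The fingers move at their own pace and stop on an object; FORCE is the grip in N (left out, the last holds). Time passes only in rows, so rows that do not move let the fingers close. It gives the time, the measured TCP pose, the force and the opening at its end, in the units of the state.
- ctrl.get_state(): the state, without advancing time (a new reading comes with each control period).
- imaging.get_image(name): name is "scene" or "side" or "wrist"; returns a dict with "frame" (420x560x3 uint8, red, green, blue), "intrinsics" (3x3 intrinsics, pixels), "pose" (4x4, takes a point from camera to world coordinates). Camera axes: x right, y down, z forward; pixel columns grow to the right and rows downward; lengths in m; the calibration is good to about 2 mm. A picture is of the moment at which its call begins. There is no depth.
- close_job(): hands the job in, once; it reports no verdict.
Trained networks look in the newest picture that a camera, given by its name, has taken for a name from the list of things; names that differ only in an ending like _2 or _b are one class to them, and where a whole thing is asked for, a point or a joint stands for the part that bears it (a point fixed in the world has none). Each returns a list of dicts, best first, with "conf" (0 to 1); they miss things now and then, are a little off and sometimes report something else, mostly with a low value. They report only what shows in the picture. A call takes as long as a camera call. They do not tell look-alikes from the thing itself.
- finder.trace(label, camera): "region" (420x560 bool, what is visible of it) and "point" ([row, column] as shares, 0 to 1, of the picture: columns of its width, rows of its height, amid what is visible of it).
- finder.spot_point(label, camera): "point" ([row, column] as shares, 0 to 1, of the picture: columns of its width, rows of its height: a listed point, or the origin of a listed thing).
The state is a dict: "time": time; "joint_positions": joint angles; "qd": joint speeds; "joint_torque": joint torques, N m; "position": TCP position; "tool_rot": TCP orientation; "ft_force": force on the tool from outside, world axes, zero at the start; "torque": the same for the moment, N m; "grip_width": opening from 0.0 (shut) to 1.0 (fully open).
Only numpy, scipy, OpenCV 4.12 (cv2) and the standard library are available. Lean on these libraries where they do the work, as an engineer would, in place of code of your own. Each camera call takes 0.05 s, during which the arm holds its last target. There are 200 camera calls.

## Task

On the dresser, the wooden box beside the kettle tray is shut with a dial padlock whose shackle goes through the hasp. Turn the dial, feeling its clicks, until the orange mark rests in the notch at the white index mark, pull the shackle out as far as it goes, lift the opened lock off the hasp and finish holding it still, open, with all of it at least a hand's width (10 cm) above the box. Leave the kettle, mugs and sugar dispenser standing where they are.

Things in the scene. Friction and masses are not known exactly. Their poses are not given: they have to be found in the camera images.
- box: Fixed light-wood box, 180 (its x, front to back) x 240 (y) mm, 97 mm high over the shut lid, which is hinged at the far (+x) edge; origin at the centre of its underside, z up. Its front wall faces its own -x, towards the robot (turned up to 0.35 rad either way).
- hasp_eye (a point): Centre of the closed 13 x 13 mm hole in the upright steel hasp plate on the outside of the box's front wall; 12 mm above the lid, axes as the box's. Plate: 4 mm thick (x), 58 mm wide, centred 16 mm to the -y side of this point, ending 12.5 mm above it. The shackle's +y leg passes through the hole, its -y leg through a like notch, open at the top, 32 mm away.
- lock_center (a point): Centre of the loose padlock's steel case, 24 mm thick (z), 54 mm wide (y) and long (x): flat front face at x = -27 mm, round back at +27; about 0.28 kg. It lies on the lid, dial up, axes as the box's, in a nest of 8 mm high wooden beading at its sides and back (1.2 mm play), its face 0.5 mm behind the hasp plate, which holds the case back when the shackle is pulled.
- dial_knob (a point): Point on the dial's upright axis, half-way up its black ribbed grip knob, 26 mm across: 8.5 mm below the knob's top and 8.5 mm above the 44 mm flange it stands on. The flange has 12 marks, eleven thin white and one broad orange; an orange line on the knob's top points to it. The white index is on the case, in the middle of its front edge (lock's -x, by the shackle).
- dial (a joint): Turn of the dial in the case, rad: 0 = orange mark at the white index (open), growing clockwise from above. Sprung notches every 30 degrees (0.524), 0 included, draw it in; 0.08 N m takes it over one. No end stops. Starts 2 to 4 clicks short of 0 (-2.1 to -1.05): the short way is clockwise. The shackle is free only within 0.1 of 0. The lock may twist a few degrees in the hasp as the dial turns.
- shackle_grip (a point): Point midway between the shackle's two straight legs, 24 mm in front of the case's face when shut, at the bar's mid-height, in free air in front of the box; moves with the shackle, axes as the lock's. 8 mm round bar; legs along x, 40 mm over their outsides, straight for 26 mm from the case, then a round bow, foremost 46 mm from the case.
- shackle (a joint): How far the shackle is drawn out along the lock's -x, m: 0 shut, 0.020 fully out. The +y leg reaches 6 mm into the case and comes right out, leaving the hasp plate at 0.011; at 0.020 it is 9 mm clear of it. The -y leg stays in the case; it and the lock then lift straight up out of the open notch. Unlocked it needs about 2 N and stays where put; locked it gives about 1 mm.
- kettle: Pale blue plastic kettle, 186 mm high, 132 mm across the foot, with handle and spout about 200 mm long; origin at the centre of its underside, on the tray. Leave alone.
- mug_a: Glass mug with cork bottom, 95 mm high, 80 mm across, handle out to 70 mm from its axis on its +y side; origin at the centre of its underside. Leave alone.
- mug_b: The second mug, the same. Leave alone.
- sugar: Stainless steel sugar dispenser, 68 mm across, 147 mm high to its press button; origin at the centre of its underside. Leave alone.
- tray: Fixed black tray 340 (x) x 310 (y) x 22 mm carrying the kettle, mugs, sugar dispenser and a dish with two teaspoons; origin at the centre of its underside.
There are look-alikes about, which are no part of the job. What is shaped like the part that bears lock_center but blue, green or turquoise is not meant.

How it is judged:
On the way, in this order (a step that is already met when the one before it is completed fails the run):
1. the dial rests in its notch with the orange mark at the index, the shackle still shut (value of joint shackle below 0.005 m and (value of joint dial between -0.12 and 0.12 rad or value of joint dial between -6.403 and -6.163 rad)), for 0.2 s.
2. the shackle is drawn out (value of joint shackle above 0.016 m), for 0.1 s.
At the end, for the whole second after the job is handed in: The lock is in the gripper (over 2 N), its shackle out at least 14 of 20 mm, its case's centre at least 165 mm above the dresser (about 70 mm above the lid), still (under 5 cm/s), touching neither box nor tea things; kettle, mugs and sugar dispenser are within 25 mm of their places (value of joint shackle above 0.014 m and height (world z) of lock_center above 0.165 m and contact force between the fingers and lock above 2 N and contact force between lock and box below 0.05 N and contact force between lock and kettle below 0.05 N and contact force between lock and sugar below 0.05 N and contact force between lock and mug_a below 0.05 N and contact force between lock and mug_b below 0.05 N and linear speed of lock below 0.05 m/s and distance of each of kettle, sugar, mug_a, mug_b from where it was at the start of the episode below 0.025 m); the arm keeps its last pose, push and grip.
It fails at once if a tea thing is knocked: pushed more than 30 mm or tipped more than 0.35 rad (distance of any of kettle, sugar, mug_a, mug_b from where it was at the start of the episode above 0.03 m or angle between any of kettle, sugar, mug_a, mug_b's own z axis and vertical above 0.35 rad).
It also fails if it takes over 51 s, if anything falls off the work surface, if the arm or the gripper's body presses on something with over 40 N, if the wrist force passes 120 N, or if a joint passes its speed limit or range.

## Working session

There is one attempt and no reset: what is moved stays moved. The work goes in short steps, Python scripts to look and compute and a shell command to move; the robot and the scene stay as the last step left them, time stands still between calls to the robot, and variables do not carry over. Pictures are saved under pics/ and viewed, about 8 in all and at most 12, crops included, and the job is handed in when it is done.

```bash
mkdir -p pics; cat > h.py <<'E'
import numpy as np, cv2
from scipy.spatial.transform import Rotation as R
from bench import ctrl, imaging, finder
def shot(n,save=None):
    d=imaging.get_image(n)
    if save: cv2.imwrite('pics/'+save,d['frame'][:,:,::-1])
    return d
def ray(d,pt):
    K=np.array(d['intrinsics']);P=np.array(d['pose'])
    u=np.linalg.inv(K)@[pt[1]*560,pt[0]*420,1]
    return P[:3,3],P[:3,:3]@(u/np.linalg.norm(u))
def onz(d,pt,z):
    o,v=ray(d,pt); return o+v*(z-o[2])/v[2]
def tri(rs):
    A=0;b=0
    for o,v in rs:
        M=np.eye(3)-np.outer(v,v);A=A+M;b=b+M@o
    x=np.linalg.solve(A,b)
    return x,[float(np.linalg.norm((np.eye(3)-np.outer(v,v))@(x-o))) for o,v in rs]
def proj(d,X):
    K=np.array(d['intrinsics']);P=np.linalg.inv(np.array(d['pose']))
    c=P[:3,:3]@X+P[:3,3];p=K@c;return p[:2]/p[2]
E
python3 - <<'E'
from h import *
s=ctrl.get_state();print({k:np.round(v,3).tolist() for k,v in s.items()})
np.set_printoptions(precision=3,suppress=True)
ds={n:shot(n,n+'0.png') for n in('scene','side','wrist')}
cv2.imwrite('pics/both.png',np.hstack([cv2.resize(ds[n]['frame'],(400,300)) for n in('side','wrist')])[:,:,::-1])
for l in('box','hasp_eye','lock_center','dial_knob','shackle_grip'):
    for n in ds:
        for r in finder.spot_point(l,n)[:4]:
            print(l,n,round(r['conf'],2),np.array(r['point'])*[420,560],onz(ds[n],r['point'],.11))
E
```

```text
{'time': 0.0, 'joint_positions': [-1.222, 0.322, -0.07, 1.452, 0.023, 1.371, -0.057], 'qd': [0.0, 0.0, 0.001, 0.0, -0.001, -0.0, 0.0], 'joint_torque': [-0.0, -49.13, -0.404, -31.252, -0.064, 0.044, 0.0], 'position': [0.213, 0.613, 0.243], 'tool_rot': [-0.523, -3.097, 0.003], 'ft_force': [0.699, -1.065, -0.868], 'torque': [-0.074, -0.016, 0.044], 'grip_width': 0.999}
box scene 0.81 [271.32  293.608] [0.655 0.221 0.11 ]
box side 0.75 [259.896 234.304] [0.581 0.223 0.11 ]
hasp_eye scene 0.63 [238.812 335.328] [0.53  0.192 0.11 ]
hasp_eye side 0.73 [259.602 264.096] [0.533 0.2   0.11 ]
lock_center scene 0.85 [238.686 318.696] [0.564 0.174 0.11 ]
lock_center scene 0.65 [322.812 367.024] [0.573 0.397 0.11 ]
lock_center scene 0.59 [293.118 408.688] [0.457 0.382 0.11 ]
lock_center side 0.96 [242.508 259.224] [0.558 0.17  0.11 ]
lock_center side 0.94 [390.306 286.72 ] [0.403 0.389 0.11 ]
lock_center side 0.86 [283.71  330.624] [0.407 0.195 0.11 ]
lock_center side 0.65 [370.188 217.   ] [0.511 0.406 0.11 ]
dial_knob scene 0.78 [235.788 319.48 ] [0.559 0.169 0.11 ]
dial_knob scene 0.63 [288.582
[... 168 characters left out ...]
[275.604 336.   ] [0.405 0.176 0.11 ]
dial_knob side 0.81 [361.284 213.304] [0.523 0.397 0.11 ]
dial_knob side 0.67 [233.604 260.288] [0.565 0.151 0.11 ]
dial_knob side 0.66 [387.618 284.984] [0.407 0.386 0.11 ]
shackle_grip scene 0.61 [234.612 337.4  ] [0.52  0.185 0.11 ]
shackle_grip scene 0.5 [205.506 352.296] [0.446 0.132 0.11 ]
shackle_grip scene 0.5 [336.21  350.504] [0.619 0.406 0.11 ]
shackle_grip scene 0.42 [282.114 386.904] [0.484 0.339 0.11 ]
shackle_grip side 0.7 [358.092 189.224] [0.559 0.408 0.11 ]
shackle_grip side 0.66 [188.412 316.4  ] [0.512 0.001 0.11 ]
shackle_grip side 0.61 [361.998 282.52 ] [0.426 0.353 0.11 ]
shackle_grip side 0.57 [259.014 276.92 ] [0.513 0.189 0.11 ]
```

View pics/scene0.png

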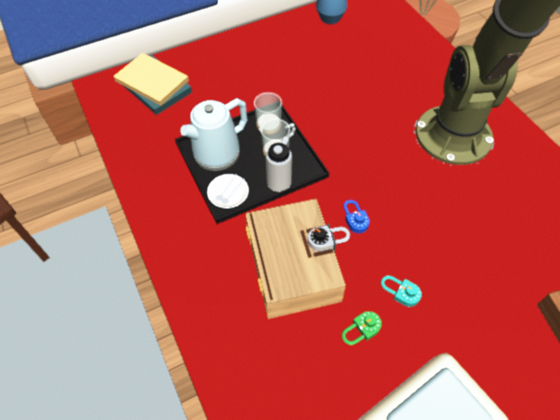

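View pics/both.png

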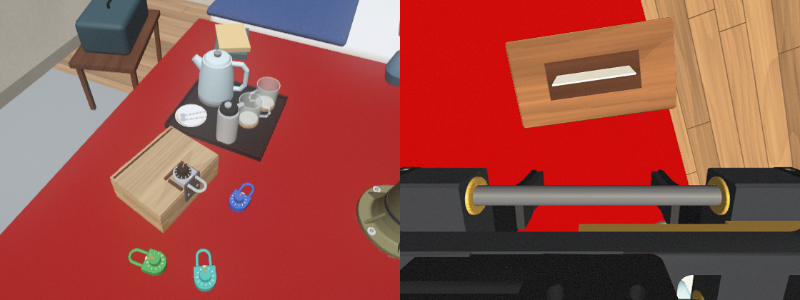

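The wanted lock is the steel one on the box: scene px (319,238), side px (259,242). The look-alikes in the scene picture are blue (357,216), turquoise (403,292) and green (363,328), all lying on the dresser. Next I triangulate the points, box yaw and obstacles, and crop the chosen lock.

```bash
python3 - <<'E'
from h import *
np.set_printoptions(precision=3,suppress=True)
ds={n:shot(n) for n in('scene','side')}
print(R.from_rotvec(ctrl.get_state()['tool_rot']).as_matrix())
def near(l,n,px,rad):
    c=[r for r in finder.spot_point(l,n) if np.hypot(*(np.array(r['point'])*[420,560]-px))<rad]
    return c[0]['point'] if c else None
for l,a,b,rad in(('lock_center',(239,319),(243,259),25),('dial_knob',(236,319),(234,260),25),('hasp_eye',(239,335),(260,264),25),('shackle_grip',(235,337),(259,277),20),('box',(271,294),(260,234),40),('kettle',(160,215),(130,300),70),('sugar',(180,280),(190,318),50),('tray',(160,255),(165,320),80)):
    p,q=near(l,'scene',a,rad),near(l,'side',b,rad)
    if p is None or q is None: print(l,p,q);continue
    X,e=tri([ray(ds['scene'],p),ray(ds['side'],q)]);print(l,X,np.round(e,4))
for l in('mug_a',):
  for n in ds: print(n,[(round(r['conf'],2),onz(ds[n],r['point'],.022)) for r in finder.spot_point(l,n)[:3]])
# box region
for n in ds:
    t=finder.trace('box',n)[0];c=cv2.findContours(t['region'].astype('uint8'),0,2)[0];c=max(c,key=cv2.contourArea)
    print(n,cv2.approxPolyDP(c,5,True)[:,0].tolist())
f=lambda n,r,c:cv2.resize(ds[n]['frame'][r-45:r+45,c-60:c+60],(480,360),interpolation=cv2.INTER_CUBIC)
cv2.imwrite('pics/crop1.png',cv2.resize(np.hstack([f('scene',245,315),f('side',250,255)]),(800,300))[:,:,::-1])
E
```

```text
[[-0.945  0.329  0.   ]
 [ 0.329  0.945  0.   ]
 [-0.     0.    -1.   ]]
lock_center [0.56  0.176 0.107] [0.002 0.002]
dial_knob [0.565 0.171 0.132] [0.001 0.001]
hasp_eye [0.534 0.199 0.111] [0.003 0.003]
shackle_grip [0.515 0.187 0.109] [0. 0.]
box [0.627 0.166 0.001] [0.003 0.003]
kettle [ 0.657 -0.261  0.005] [0.004 0.004]
sugar [ 0.535 -0.089 -0.006] [0.002 0.002]
tray [0.381, 0.4445] None
scene [(0.94, array([ 0.485, -0.276,  0.022])), (0.81, array([ 0.509, -0.182,  0.022]))]
side [(0.74, array([ 0.491, -0.16 ,  0.022])), (0.57, array([ 0.465, -0.255,  0.022]))]Traceback (most recent call last):
  File "<stdin>", line 16, in <module>
IndexError: list index out of range
```

```bash
python3 - <<'E'
from h import *
np.set_printoptions(precision=3,suppress=True)
ds={n:shot(n) for n in('scene','side','wrist')}
print(ds['wrist']['pose'],ds['wrist']['intrinsics'])
f=lambda n,r,c:cv2.resize(ds[n]['frame'][r-45:r+45,c-60:c+60],(480,360),interpolation=cv2.INTER_CUBIC)
cv2.imwrite('pics/crop1.png',cv2.resize(np.hstack([f('scene',245,315),f('side',250,255)]),(800,300))[:,:,::-1])
E
```

```text
[[ 0.329  0.915  0.233  0.15 ]
 [ 0.944 -0.319 -0.081  0.637]
 [ 0.     0.246 -0.969  0.384]
 [ 0.     0.     0.     1.   ]] [[297.842   0.    275.847]
 [  0.    297.842 212.563]
 [  0.      0.      1.   ]]
```

View pics/crop1.png

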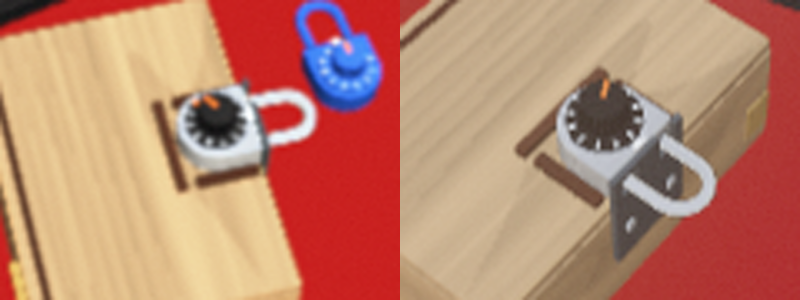

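```bash
python3 -m jog '[[[-4.7,-3,0,0,0,0,8.7],[-4.7,-3,0,0,0,0,8.7],[-4.7,-3,0,0,0,0,8.7],[-4.7,-3,0,0,0,0,8.7],[-4.7,-3,0,0,0,0,8.7],[-4.7,-3,0,0,0,0,8.7],[-4.7,-3,0,0,0,0,8.7],[-4.7,-3,-1,0,0,0,8.7],[-4.7,-3,-2,0,0,0,8.7],[-4.7,-3,-2,0,0,0,8.7],[0,0,0,0,0,0,8.7]]]' 20
```

```text
time: 3.2
position: [0.5247, 0.2187, 0.2902]
tool_rot: [0.542, 3.087, -0.0]
ft_force: [0.3, 0.8, -0.1]
grip_width: 1.004
```

Crop: the steel lock on the box is the one with the hasp plate and beading. Its orange line points away from the index. The blue lock lies separately on the dresser.

```bash
cat > look.py <<'E'
from h import *
import sys
np.set_printoptions(precision=4,suppress=True)
def look(name,labels=('lock_center','dial_knob','hasp_eye','shackle_grip'),z=(.109,.1325,.109,.109)):
    d=shot('wrist',name);s=ctrl.get_state()
    print('t',s['time'],'tcp',s['position'],'q7',s['joint_positions'][6])
    M=R.from_rotvec(s['tool_rot']).as_matrix();print('tool x',M[:,0],'y',M[:,1])
    for l,h in zip(labels,z):
        for r in finder.spot_point(l,'wrist')[:2]:
            X=onz(d,r['point'],h);print(l,round(r['conf'],2),np.array(r['point'])*[420,560],X,'tool-rel',M.T@(X-s['position']))
    return d
E
python3 -c "
from look import *
look('w1.png')"
```

```text
t 3.25 tcp [0.522  0.2227 0.2888] q7 0.8049041911306547
tool x [-0.9418  0.3361 -0.0031] y [0.3361 0.9418 0.0015]
lock_center 0.86 [130.116 190.792] [0.4262 0.1616 0.109 ] tool-rel [ 0.0703 -0.0899  0.1794]
lock_center 0.84 [ 68.586 350.112] [0.4261 0.3332 0.109 ] tool-rel [0.128  0.0716 0.1795]
dial_knob 0.95 [ 62.412 353.416] [0.4247 0.3308 0.1325] tool-rel [0.1285 0.0689 0.156 ]
dial_knob 0.87 [249.9   249.816] [0.5625 0.1764 0.1325] tool-rel [-0.0532 -0.0302  0.1564]
hasp_eye 0.64 [217.098 260.288] [0.5381 0.1963 0.109 ] tool-rel [-0.0235 -0.0197  0.1798]
shackle_grip 0.98 [138.894 150.192] [0.4198 0.1183 0.109 ] tool-rel [ 0.0617 -0.1329  0.1794]
shackle_grip 0.9 [186.186 402.08 ] [0.558  0.3533 0.109 ] tool-rel [0.0105 0.1349 0.1799]
```

View pics/w1.png

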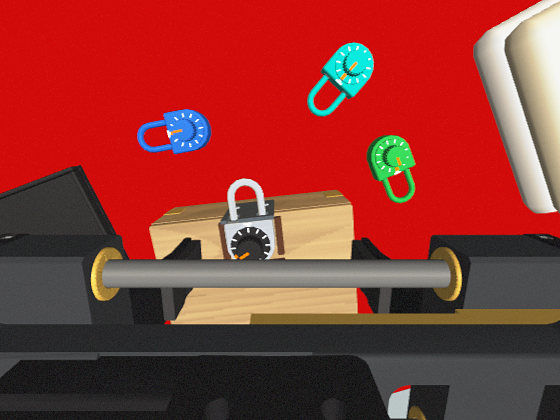

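```bash
python3 -m jog '[[[-2.7,-1.5,0,0,0,0,8.7],[-2.6,-1.5,0,0,0,0,8.7],[0,0,0,0,0,0,8.7],[0,0,0,0,0,0,8.7]]]'
python3 - <<'E'
from look import *
d=look('w2.png')
def rect(d,z,c,n=400,mm=0.4):
    # world patch: image up = -x, right = +y
    src=[];dst=[]
    for u,v in((0,0),(n,0),(n,n),(0,n)):
        X=np.array([c[0]+(v-n/2)*mm/1e3,c[1]+(u-n/2)*mm/1e3,z]);src.append(proj(d,X));dst.append((u,v))
    H=cv2.getPerspectiveTransform(np.float32(src),np.float32(dst))
    return cv2.warpPerspective(d['frame'],H,(n,n),flags=cv2.INTER_CUBIC)
a=rect(d,.097,(.56,.175),400,.7);b=rect(d,.125,(.5625,.1764),400,.2)
cv2.imwrite('pics/r2.png',np.hstack([a,b])[:,:,::-1])
E
```

```text
time: 3.85
position: [0.5587, 0.1819, 0.2865]
tool_rot: [-0.522, -3.097, 0.0]
ft_force: [-0.4, -0.0, 1.1]
grip_width: 1.003
t 3.9 tcp [0.5583 0.1827 0.2866] q7 0.9203806002502951
tool x [-0.9453  0.3262  0.0015] y [0.3262 0.9453 0.0001]
lock_center 0.92 [ 32.382 370.216] [0.4331 0.3212 0.109 ] tool-rel [0.1633 0.09   0.1779]
lock_center 0.89 [124.698 405.104] [0.5266 0.3334 0.109 ] tool-rel [0.0789 0.132  0.1777]
dial_knob 0.93 [124.698 418.88 ] [0.5285 0.3361 0.1325] tool-rel [0.078  0.1353 0.1542]
dial_knob 0.85 [ 94.794 204.4  ] [0.4375 0.1547 0.1325] tool-rel [ 0.1048 -0.0659  0.1542]
hasp_eye 0.85 [176.694 281.288] [0.5354 0.1967 0.109 ] tool-rel [0.0259 0.0057 0.1776]
shackle_grip 0.83 [101.514 164.976] [0.4258 0.1109 0.109 ] tool-rel [ 0.1016 -0.1111  0.1777]
shackle_grip 0.74 [159.39  423.192] [0.567  0.3434 0.109 ] tool-rel [0.0439 0.1547 0.1777]
```

View pics/r2.png

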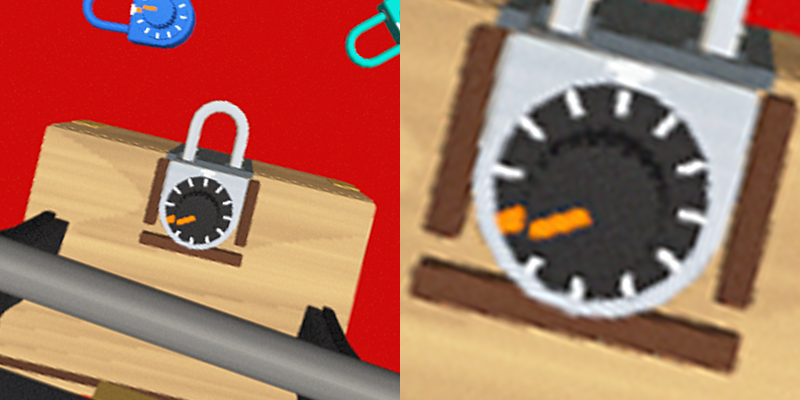

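Rectified close-up (left 0.7 mm/px, right 0.2 mm/px). The dial centre is at about (0.5617, 0.1767), and the index is 12.7° clockwise of −x, so the box yaw is about −0.23. The orange mark is at 254°, so the dial needs about 118° clockwise, which is 4 clicks. Going down over the knob now.

```bash
python3 -m jog '[[[-0.5,-0.5,2.4,0,0,0,6],[0,0,4,0,0,0,6],[0,0,3,0,0,0,6],[0,0,2,0,0,0,6],[0,0,1,0,0,0,6],[0,0,0,0,0,0,6],[0,0,0,0,0,0,6]]]' 20
python3 - <<'E'
from look import *
P=[]
for i in range(3):
    shot('side','s3.png' if i==2 else None);s=ctrl.get_state();P.append(s['position'])
print(np.array(P),s['ft_force'],s['tool_rot'],s['time'])
d=shot('scene')
d2=cv2.imread('pics/s3.png')
f=lambda im,r,c:cv2.resize(im[r-60:r+45,c-70:c+70],(400,300),interpolation=cv2.INTER_CUBIC)
cv2.imwrite('pics/c3.png',np.hstack([f(d['frame'][:,:,::-1],240,319),f(d2,245,260)]))
E
```

```text
time: 4.8
position: [0.563, 0.175, 0.1643]
tool_rot: [0.522, 3.096, 0.001]
ft_force: [0.6, -0.2, -1.1]
grip_width: 0.691
[[0.5633 0.175  0.1647]
 [0.5634 0.1749 0.1648]
 [0.5633 0.1748 0.1647]] [-0.6831 -0.3647  0.6077] [0.5228 3.0955 0.0025] 4.95
```

View pics/c3.png

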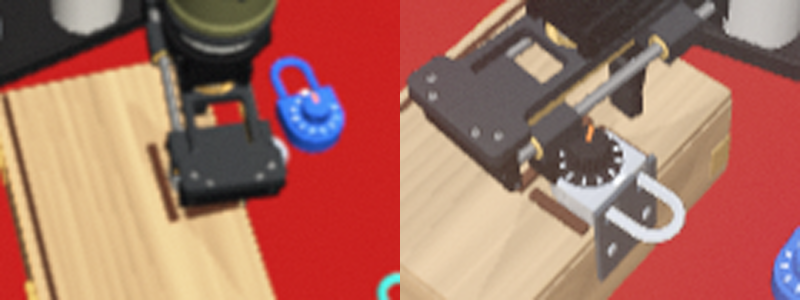

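The fingers straddle the knob, clear of the lock and box. Small correction, then down 1.6 cm and close.

```bash
python3 -m jog '[[[0.2,0.1,0.6,0,0,0,6],[0,0,0.6,0,0,0,6],[0,0,0.4,0,0,0,6],[0,0,0,0,0,0,2.4],[0,0,0,0,0,0,2.4],[0,0,0,0,0,0,2.4],[0,0,0,0,0,0,2.4],[0,0,0,0,0,0,2.4]]]' 25
```

```text
time: 5.8
position: [0.561, 0.1761, 0.1474]
tool_rot: [0.523, 3.097, 0.0]
ft_force: [0.6, 0.2, 0.6]
grip_width: 0.331
```

```bash
python3 -m jog '[[[0,0,0,0,0,0,1],[0,0,0,0,0,0,1],[0,0,0,0,0,0,1],[0,0,0,0,0,5,1],[0,0,0,0,0,5,1],[0,0,0,0,0,5,1],[0,0,0,0,0,5,1],[0,0,0,0,0,5,1],[0,0,0,0,0,5,1]]]' 30
python3 - <<'E'
from look import *
s=ctrl.get_state();print(s['torque'],s['ft_force'],s['grip_width'],s['joint_positions'][6],R.from_rotvec(s['tool_rot']).as_matrix()[:,1],s['position'])
E
```

```text
time: 6.7
position: [0.5619, 0.1756, 0.1475]
tool_rot: [1.313, 2.852, 0.001]
ft_force: [2.2, -0.3, -0.9]
grip_width: 0.287
[-0.1083 -0.3731  0.0117] [ 2.2368 -0.29   -0.899 ] 0.28678324518814247 0.4418975713411479 [0.7596 0.6504 0.0016] [0.5619 0.1756 0.1475]
```

```bash
python3 -m jog '[[[0,0,0,0,0,5,1],[0,0,0,0,0,5,1],[0,0,0,0,0,5,1]]]'
python3 -c "
from look import *
s=ctrl.get_state();print(s['torque'],s['joint_positions'][6])"
python3 -m jog '[[[0,0,0,0,0,5,1],[0,0,0,0,0,5,1],[0,0,0,0,0,5,1],[0,0,0,0,0,5,1],[0,0,0,0,0,5,1],[0,0,0,0,0,5,1],[0,0,0,0,0,5,1],[0,0,0,0,0,5,1],[0,0,0,0,0,5,1]]]'
python3 -c "
from look import *
s=ctrl.get_state();print(s['torque'],s['joint_positions'][6],s['grip_width'])"
```

```text
time: 7.0
position: [0.5622, 0.1753, 0.1475]
tool_rot: [1.673, 2.656, 0.002]
ft_force: [2.9, -0.9, -1.3]
grip_width: 0.287
[-0.264  -0.6656  0.0426] 0.18833224316217967
time: 7.9
position: [0.562, 0.1766, 0.1475]
tool_rot: [2.563, 1.815, 0.004]
ft_force: [2.5, 0.2, -1.5]
grip_width: 0.29
[ 0.031  -0.5827  0.0579] -0.5708206811794193 0.290056892070623
```

```bash
python3 -m jog '[[[0,0,0,0,0,5,1],[0,0,0,0,0,5,1],[0,0,0,0,0,5,1],[0,0,0,0,0,5,1],[0,0,0,0,0,5,1],[0,0,0,0,0,5,1],[0,0,0,0,0,0,1]]]'
python3 - <<'E'
from look import *
s=ctrl.get_state();print(s['torque'],s['ft_force'],s['grip_width'],s['joint_positions'][6],R.from_rotvec(s['tool_rot']).as_matrix()[:,:2].T,s['position'])
E
```

```text
time: 8.6
position: [0.5623, 0.1765, 0.1477]
tool_rot: [2.944, 1.095, 0.006]
ft_force: [4.0, 1.2, -1.0]
grip_width: 0.287
[ 0.0918 -0.9494 -0.0273] [ 3.9704  1.2387 -0.9905] 0.28661630368303337 -1.071162145251652 [[ 0.7569  0.6536  0.0032]
 [ 0.6536 -0.7569  0.0017]] [0.5623 0.1765 0.1477]
```

Turned 120°, with the grip holding throughout. Release, rise, turn the jaws to the lock's y axis and look.

```bash
python3 -m jog '[[[0,0,0,0,0,0,6],[0,0,0,0,0,0,6],[0,0,0,0,0,0,6],[0,0,-2,0,0,0,6],[0,0,-3,0,0,8,7],[0,0,-3,0,0,8,7],[0,0,-3,0,0,8,7],[0,0,-3,0,0,8,7],[0,0,0,0,0,8,7],[0,0,0,0,0,8,7],[0,0,0,0,0,6,7],[0,0,0,0,0,0,7]]]'
cat > rect.py <<'E'
from look import *
def rect(d,z,c,n=400,mm=0.4):
    src=[];dst=[]
    for u,v in((0,0),(n,0),(n,n),(0,n)):
        X=np.array([c[0]+(v-n/2)*mm/1e3,c[1]+(u-n/2)*mm/1e3,z]);src.append(proj(d,X));dst.append((u,v))
    H=cv2.getPerspectiveTransform(np.float32(src),np.float32(dst))
    return cv2.warpPerspective(d['frame'],H,(n,n),flags=cv2.INTER_CUBIC)
E
python3 - <<'E'
from rect import *
d=look('w4.png',('hasp_eye','shackle_grip'),(.109,.109))
a=rect(d,.109,(.54,.18),400,.3);b=rect(d,.125,(.5617,.1767),400,.2)
cv2.imwrite('pics/r4.png',np.hstack([a,b])[:,:,::-1])
E
```

```text
time: 9.8
position: [0.5605, 0.1758, 0.2869]
tool_rot: [3.12, -0.36, -0.001]
ft_force: [0.2, 0.4, -0.2]
grip_width: 0.801
t 9.85 tcp [0.5605 0.1759 0.2869] q7 -2.037907205004062
tool x [ 0.9743 -0.2254 -0.0008] y [-0.2254 -0.9743  0.0005]
shackle_grip 0.93 [241.71 275.52] [0.5137 0.1878 0.109 ] tool-rel [-0.0481 -0.0011  0.1779]
shackle_grip 0.66 [158.382 457.184] [ 0.5603 -0.0191  0.109 ] tool-rel [0.0439 0.1899 0.1779]
```

View pics/r4.png

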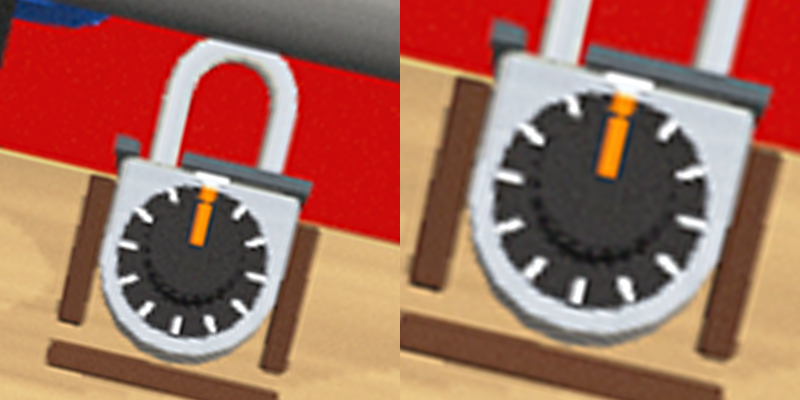

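The orange mark sits at the white index: in the right tile the mark is at (622,103) and the index at (630,82). The shackle grip comes out near (0.513, 0.1875), and the tool yaw matches the lock. Moving over the shackle and down.

```bash
python3 -m jog '[[[-2.5,-0.1,0,0,0,0,7],[-2.4,0,0,0,0,0,7],[0,0,4,0,0,0,7],[0,0,4,0,0,0,7],[0,0,3.5,0,0,0,7],[0,0,0,0,0,0,7],[0,0,0,0,0,0,7]]]'
python3 - <<'E'
from look import *
s=ctrl.get_state();p=np.array(s['position']);M=R.from_rotvec(s['tool_rot']).as_matrix()
print(M.T@(np.array([.513,.1875,.109])-p),s['ft_force'])
E
```

```text
time: 10.65
position: [0.5136, 0.1881, 0.1727]
tool_rot: [3.12, -0.359, -0.0]
ft_force: [-0.4, 0.4, -0.5]
grip_width: 0.805
[-0.0004  0.0006  0.0637] [-0.3628  0.359  -0.5397]
```

```bash
python3 -m jog '[[[0,0,2.5,0,0,0,7],[0,0,2,0,0,0,7],[0,0,1,0,0,0,7],[0,0,0.5,0,0,0,7],[0,0,0,0,0,0,7]]]'
python3 -m jog '[[[0,0,0,0,0,0,3.5],[0,0,0,0,0,0,3.5],[0,0,0,0,0,0,3],[0,0,0,0,0,0,3],[0,0,0,0,0,0,3],[0,0,0,0,0,0,3],[0,0,0,0,0,0,3]]]' 20
```

```text
time: 11.15
position: [0.514, 0.1884, 0.113]
tool_rot: [-3.12, 0.36, -0.002]
ft_force: [0.5, -0.1, -0.1]
grip_width: 0.804
time: 11.85
position: [0.5134, 0.1882, 0.1123]
tool_rot: [-3.121, 0.361, -0.0]
ft_force: [-0.5, 0.2, 0.9]
grip_width: 0.454
```

Opening 39.5 mm, so the jaws hold the 40 mm shackle. Pulling.

```bash
python3 -m jog '[[[-0.4,0,0,0,0,0,3],[-0.4,0,0,0,0,0,3],[-0.4,0,0,0,0,0,3],[-0.4,0,0,0,0,0,3],[-0.3,0,0,0,0,0,3],[0,0,0,0,0,0,3]]]' 30
python3 -m jog '[[[-0.2,0,0,0,0,0,3],[-0.1,0,0,0,0,0,3],[0,0,0,0,0,0,3],[0,0,0,0,0,0,3]]]'
```

```text
time: 12.45
position: [0.4941, 0.193, 0.1122]
tool_rot: [-3.121, 0.359, 0.001]
ft_force: [0.4, 0.5, 1.8]
grip_width: 0.446
time: 12.85
position: [0.4937, 0.1929, 0.1125]
tool_rot: [-3.12, 0.361, -0.006]
ft_force: [5.7, 0.3, -1.8]
grip_width: 0.447
```

The stop is reached: 20 mm travel, then 5.7 N resistance. Release, rise and go back over the knob.

```bash
python3 -m jog '[[[0,0,0,0,0,0,7],[0,0,0,0,0,0,7],[0,0,0,0,0,0,7],[0,0,-4,0,0,0,7],[0,0,-4,0,0,0,7],[2,0,-4,0,0,0,7],[3,0,-3,0,0,0,7],[2,0,-2,0,0,0,7],[0,0,0,0,0,0,7],[0,0,0,0,0,0,7]]]'
python3 - <<'E'
from rect import *
d=look('w5.png',('dial_knob','shackle_grip'),(.1325,.109))
a=rect(d,.109,(.54,.18),400,.3);b=rect(d,.125,(.5617,.1767),400,.2)
cv2.imwrite('pics/r5.png',np.hstack([a,b])[:,:,::-1])
E
```

```text
time: 13.85
position: [0.5594, 0.1772, 0.2812]
tool_rot: [3.12, -0.361, -0.003]
ft_force: [-0.5, 0.5, -0.3]
grip_width: 0.801
t 13.9 tcp [0.5586 0.1775 0.2806] q7 -2.039676995538646
tool x [ 0.9737 -0.2277 -0.003 ] y [-0.2277 -0.9737  0.0014]
dial_knob 0.71 [235.914 138.32 ] [0.5607 0.3212 0.1325] tool-rel [-0.0302 -0.1406  0.148 ]
dial_knob 0.7 [204.288 275.296] [0.5609 0.178  0.1325] tool-rel [ 0.0026 -0.0012  0.148 ]
shackle_grip 0.95 [198.996 130.424] [0.5967 0.3283 0.109 ] tool-rel [ 0.0033 -0.1557  0.1713]
shackle_grip 0.7 [260.484 275.8  ] [0.4926 0.1935 0.109 ] tool-rel [-0.0674 -0.0008  0.1718]
```

View pics/r5.png

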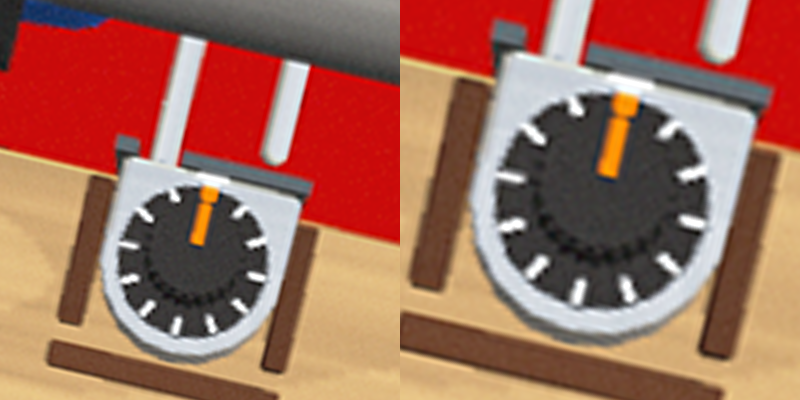

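The +y leg is out and clear of the plate (tip at (275,160) left tile) and the dial is still at the index. Regrip the knob.

```bash
python3 -m jog '[[[0.3,0,3,0,0,0,6],[0,0,4,0,0,0,6],[0,0,3,0,0,0,6],[0,0,2,0,0,0,6],[0,0,0.8,0,0,0,6],[0,0,0,0,0,0,6],[0,0,0,0,0,0,6]]]'
```

```text
time: 14.7
position: [0.5633, 0.1769, 0.155]
tool_rot: [-3.12, 0.36, -0.001]
ft_force: [0.5, 0.2, 0.1]
grip_width: 0.689
```

```bash
python3 -m jog '[[[-0.1,0,0.4,0,0,0,6],[0,0,0.4,0,0,0,6],[0,0,0,0,0,0,6],[0,0,0,0,0,0,1],[0,0,0,0,0,0,1],[0,0,0,0,0,0,1],[0,0,0,0,0,0,1],[0,0,0,0,0,0,1],[0,0,0,0,0,0,1],[0,0,0,0,0,0,1],[0,0,0,0,0,0,1]]]' 50
```

```text
time: 15.8
position: [0.5627, 0.1764, 0.1469]
tool_rot: [-3.121, 0.361, -0.002]
ft_force: [0.7, -1.6, 6.1]
grip_width: 0.289
```

```bash
python3 -m jog '[[[0,0,-0.3,0,0,0,1],[0,0,-0.3,0,0,0,1],[0,0,-0.4,0,0,0,1],[0,0,-0.5,0,0,0,1],[0,0,-0.5,0,0,0,1],[0,0,-0.5,0,0,0,1],[0,0,-0.5,0,0,0,1],[0,0,0,0,0,0,1]]]'
python3 -m jog '[[[0,0,-1,0,0,0,1],[0,0,-1.5,0,0,0,1],[0,0,-1.5,0,0,0,1],[0,0,-1.5,0,0,0,1],[0,0,-1.5,0,0,0,1],[0,0,-1.5,0,0,0,1],[0,0,-1.5,0,0,0,1],[0,0,-1,0,0,0,1],[0,0,-0.5,0,0,0,1],[0,0,0,0,0,0,1],[0,0,0,0,0,0,1]]]'
python3 - <<'E'
from rect import *
d=shot('side');e=shot('scene');w=shot('wrist')
r=[x for x in (finder.spot_point('lock_center','side'),finder.spot_point('lock_center','scene'))]
for x in r: print([(round(a['conf'],2),(np.array(a['point'])*[420,560]).round()) for a in x])
print(ctrl.get_state()['ft_force'],ctrl.get_state()['position'])
f=lambda im,r,c:cv2.resize(im[max(r-75,0):max(r-75,0)+150,c-100:c+100],(400,300),interpolation=cv2.INTER_CUBIC)
cv2.imwrite('pics/c6.png',np.vstack([np.hstack([f(e['frame'],215,319),f(d['frame'],200,260)]),np.hstack([f(w['frame'],150,280),f(w['frame'],260,280)])])[:,:,::-1])
E
```

```text
time: 16.6
position: [0.5618, 0.1775, 0.177]
tool_rot: [-3.12, 0.359, 0.001]
ft_force: [0.0, -0.0, -2.8]
grip_width: 0.282
time: 17.7
position: [0.5618, 0.1768, 0.2906]
tool_rot: [3.12, -0.36, -0.001]
ft_force: [-0.4, 0.6, -2.8]
grip_width: 0.287
[(0.79, array([194., 255.])), (0.71, array([387., 287.])), (0.69, array([281., 331.])), (0.59, array([370., 218.]))]
[(0.89, array([322., 368.])), (0.82, array([295., 408.])), (0.7, array([204., 325.])), (0.68, array([222., 358.]))]
[-0.2799  0.1237 -3.1345] [0.5618 0.1767 0.2906]
```

View pics/c6.png

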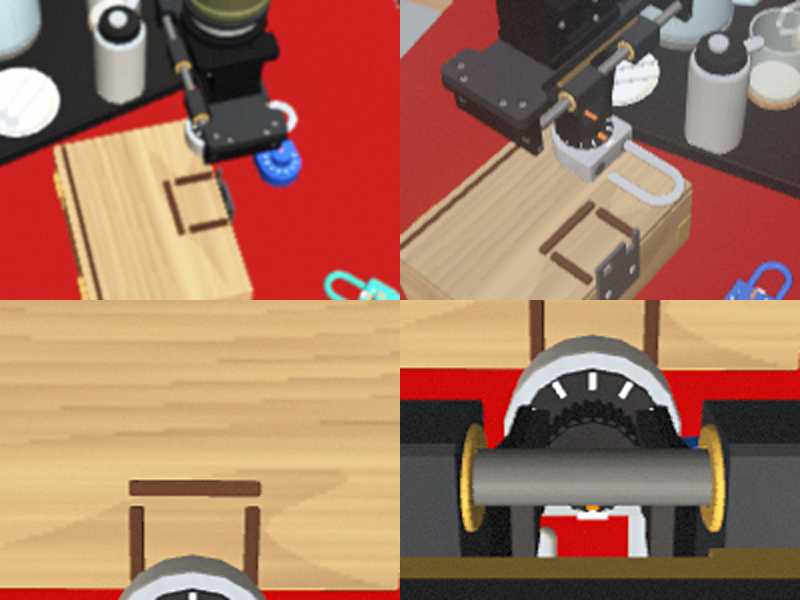

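The lock hangs level and open in the jaws, well above the empty nest. I'll triangulate its height, check it is still, and hand in.

```bash
python3 -m jog '[[[0,0,0,0,0,0,1],[0,0,0,0,0,0,1],[0,0,0,0,0,0,1]]]'; python3 - <<'E'
from rect import *
from bench import close_job
d=shot('side');e=shot('scene')
print(tri([ray(d,(194/420,255/560)),ray(e,(204/420,325/560))]))
s=ctrl.get_state();print(np.abs(s['qd']).max(),s['ft_force'],s['grip_width'],s['time'])
for l,c in(('sugar',(.535,-.089)),('kettle',(.657,-.261))):
    X=[finder.spot_point(l,n)[:1] for n in('side','scene')]
    if all(X): print(l,tri([ray(d,X[0][0]['point']),ray(e,X[1][0]['point'])])[0])
close_job()
E
```

```text
time: 18.25
position: [0.5621, 0.1768, 0.2911]
tool_rot: [-3.121, 0.361, -0.0]
ft_force: [-0.6, 0.4, -2.2]
grip_width: 0.283
(array([0.558 , 0.1739, 0.2512]), [0.0004796261611232505, 0.00047962616112325187])
0.001737624881860657 [-0.1464  0.5157 -3.387 ] 0.27969224546089855 18.35
sugar [ 0.538  -0.0673  0.0242]
kettle [ 0.6515 -0.269  -0.0005]
the job is handed in; nothing more can be done
```

The lock is off the hasp and held open and still in the gripper, about 14 cm above the lid. I handed the job in at about 18.4 s of the 51 s allowed. There was no verdict to confirm it.

**What I did:**
- I turned the dial 120° clockwise (4 clicks) and checked in a picture that the orange mark sat at the white index.
- I gripped both shackle legs and pulled until they stopped: about 20 mm of travel, then 5.7 N of resistance.
- I re-gripped the dial knob with a 50 N grip and lifted the lock straight up out of the notch.

**Last checks:**
- **Height:** the case centre triangulated to z = 0.251 m, so its underside is about 0.24 m, against 0.097 m for the lid and 0.12 m for the hasp plate.
- **Hold:** the wrist carried about 3 N, which matches the lock's weight. The jaws stayed at the knob's width and the joints were still (under 0.002 rad/s).
- **Shackle:** the final pictures show it drawn out and the nest empty.
- **Kettle and sugar dispenser:** the kettle measured within about 1 cm of my first reading. The sugar dispenser read about 22 mm off in y and 30 mm in height. I put that down to a poor first reading, which was below the tray, because the arm never came near the tray.
- **Mugs:** I did not re-measure them.

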